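Cure a glued cat plaque in the toggle-clamp jig

ROBOT

A 6-joint arm with a two-finger parallel gripper is mounted at the origin on the work surface. World frame = base frame: x ahead of the robot, y to its left, z up, the work surface at z = 0. Lengths are in mm, angles in degrees, forces in N, time in s.
With the tool pointing down it reaches from about 350 to 850 mm from the base axis. Payload 8.1 kg.
Tool frame: the origin (TCP) lies on the centre line of the jaws, within the pads' length; the fingertips stand 19 mm ahead of it and the grasp point (between the pads) is the TCP (r.tip_reach is the z of the fingertips in the tool frame, in mm); z points along the fingers, y is the line along which they close (so a half turn about z gives the same grasp; the last joint's range is limited). The gripper opens to 85 mm and grips with 20 to 120 N. Pads are 22 mm wide; open, the fingers measure 114 mm over their backs; the gripper's body (76 mm by 85 mm) begins 54 mm behind the grasp point. The pads swing forward as they close: fully open they stand 13 mm farther back than shut.
Start: joints at [-69.294, 7.471, 85.268, -0, 87.261, -4.893], TCP at [259.269, -541.096, 250.292] pointing down, gripper open.
Joint ranges: [-169.43, 169.43], [-51.17, 129.36], [1.28, 143.12], [-76.62, 256.62], [0, 156.53], [-152.29, 152.29]. Speed limits (degrees/s): [136.94, 136.94, 159.86, 180, 180, 180].

INTERFACE

Orientations are given as [roll, pitch, yaw] about the fixed x, y, z axes, in that order (R = Rz(yaw) Ry(pitch) Rx(roll)).
In Python, from bench import r gives the robot as it stands. The module is installed in compiled form; this text tells all that it offers.
- The arm moves only by the shell command python3 -m handwheel 'ROWS' [FORCE]. ROWS is JSON, a list of rows, each a list of 7 numbers: the shift along the tool's x, y, z in m, then the turn, a rotation vector about the tool's x, y, z in degrees, then the finger opening in m, from 0 to 0.0854. In form: [[tx, ty, tz, ax, ay, az, claw], ...]. A call has 1 to 8 rows; each row shifts and turns the commanded pose from where the row before left it, along the tool's axes as they then stand; what a row does not reach is not made up. A row lasts 1/12 s, in which the tool goes at most 41.7 mm and 7.16 degrees, less where a joint would pass 70% of its speed; a pose out of reach is approached as far as the arm can. A call with a gripper value outside its range is refused whole. The fingers move at their own pace and stop on an object; FORCE is the grip in N (left out, the last holds). Time passes only in rows, so rows that do not move let the fingers close. It gives the time, the measured TCP pose, the force, the opening and the grip force at its end, in the units of the state.
- r.sense(): the state, without advancing time (a new reading comes with each control period).
- r.snapshot(name): name is "side" or "top" or "wrist"; returns (picture, depth): 400x640x3 uint8, blue, green, red; 400x640 float32, mm along the optical axis (not along the pixel's ray), 0 where there is no reading.
- r.calibration(name): a dict with "vfov" (degrees; the focal length in pixels is half the picture's height over the tangent of half this angle, whatever the lens; pixels are square), "cx", "cy" (the principal point, pixels), "rvec" (rotation vector, rad) and "tvec" (3), from world to camera coordinates, as OpenCV has them; the wrist camera has in their place "tool_from_camera" (4x4, takes a point from camera to tool coordinates, whose origin is the TCP and whose axes are the flange's). Camera axes: x right, y down, z forward; pixel columns grow to the right and rows downward; lengths in mm; the calibration is good to about 2 mm. A picture is of the moment at which its call begins: read the wrist's pose just before it. calibration takes no time and is no camera call.
- r.hand_in(): hands the job in; it is judged then, once.
The state is a dict: "time": time; "joint_pos": joint angles; "qd": joint speeds; "joint_efforts": joint torques, N m; "tool_pos": TCP position; "tcp_rot": TCP orientation; "ft_force": force on the tool from outside, world axes, zero at the start; "wrist_torque": the same for the moment, N m; "finger_gap": finger opening in mm; "grip_force": force on a finger pad.
Only numpy, scipy, OpenCV 4.12 (cv2) and the standard library are available. Lean on these libraries where they do the work, as an engineer would, in place of code of your own. Each camera call takes 0.05 s, during which the arm holds its last target. There are 200 camera calls.

TASK

Cure the freshly glued plywood plaque that lies in the clamp jig: swing the toggle clamp's handle over until it locks down on the plaque, then press the square key and after it the round key on the lamp box, each fully down and let up again, and finally swing the clamp all the way back open. Press the keys one at a time and only while the clamp is locked, do not press the bar-shaped key between them, keep the plaque in its nest, and leave the cat figure, glue bottle and paint palette standing where they are.

Things in the scene. Friction and masses are not known exactly. Their poses are not given: they have to be found in the camera images.
- jig: Clamp jig: wooden board 280 x 100 x 15 mm, fixed to the table, with a steel toggle clamp and a nest. Origin: underside of the board, straight below the clamp's pivot; +x points from the pivot to the nest, z up; the board runs from x = -85 to +195 mm. Two steel cheeks (64 mm long, outer faces 40 mm apart, tops 76 mm above the table) carry the pivot.
- pivot (a point): The pivot of the clamp's handle, 65 mm above the table; the handle turns about it in the jig's x-z plane (axis along the jig's y).
- handle (a joint): Angle of the clamp's handle, rad. 0 = fully open: the handle points away from the nest (jig -x) and 22 degrees upward. It grows as the handle swings up and over towards the nest; it passes centre at 1.25 and stops, locked, at 1.34 (handle upright, leaning 9 degrees towards the nest). Stiff: it stays where it is left; about 2 to 5 N at the grip moves it.
- handle_grip (a point): Grip point on the handle's axis: 110 mm from the pivot and 10 mm before the core of the round end. The handle is a steel rod 12 mm thick with a black rubber grip 21 mm thick from 75 to 120 mm from the pivot (round ends, total reach 130 mm). The point turns with the handle.
- clamp_arm: Steel clamp arm, about 100 mm long, 30 mm wide, linked to the handle: upright behind the nest when open (top about 140 mm above the table); level over the nest when the handle is locked, its sprung rubber pad (18 mm across) pressing the plaque with about 10 N. Origin: the arm's own pivot, 37.5 mm along the jig's x from the handle's pivot, 32.5 mm above the table.
- nest (a point): Centre of the nest's floor, on the board's top (15 mm above the table), 125 mm from the pivot along the jig's x. The nest lies between two aluminium lamp bars (tops 33 mm high) and two wooden end stops (tops 31 mm high), about 3 to 5 mm wider than the plaque all round.
- plaque: Loose plywood plaque 66 x 58 x 8 mm with an 8 mm thick dark wooden cat glued flat on it (16 mm in all), lying in the nest. Origin: centre of its underside; z up; x along the jig's x.
- lamp_box: White lamp control box 110 x 190 x 45 mm (x, y, z), fixed to the table, with three dark grey keys in a row along its y, 60 mm apart. Origin: centre of its underside; z up.
- key_square (a joint): Travel of the square key (22 x 22 mm), m: 0 up, 0.006 fully down (about 5 N). Sprung.
- key_square_top (a point): Centre of the square key's top face, at box x = -8, y = +60 mm, 59 mm above the table when up.
- key_bar (a joint): Travel of the bar-shaped key (40 x 12 mm, cancel), m: 0 up, 0.006 fully down. Not to be pressed.
- key_bar_top (a point): Centre of the bar-shaped key's top face, at box x = -8, y = 0, 59 mm above the table.
- key_round (a joint): Travel of the round key (32 mm across), m: 0 up, 0.006 fully down (about 5 N). Sprung.
- key_round_top (a point): Centre of the round key's top face, at box x = -8, y = -60 mm, 59 mm above the table when up.
- cat_figure: Loose standing cardboard cat figure, 34 x 40 mm foot, 114 mm tall. Origin: centre of its underside. Bystander.
- glue_bottle: Loose small glue bottle, 34 mm across, 85 mm tall, standing between jig and lamp box. Origin: centre of its underside. Bystander.
- palette: Loose white paint palette 120 x 85 mm, about 15 mm high. Origin: centre of its underside. Bystander.
Mind the look-alikes: they are no part of the job. Of the things that look like the plaque, the middle-sized one is meant.

How it is judged:
By the outcome, as a careful person would: the job done as asked, in the order asked, and still so for the second after the job is handed in, with the robot touching nothing.
It also fails if it takes over 67 s, if anything falls off the work surface, if the arm or the gripper's body presses on something with over 40 N, if the wrist force passes 120 N, or if a joint passes its speed limit or range.

## Working session

There is one attempt and no reset: what is moved stays moved. The work goes in short steps, Python scripts to look and compute and a shell command to move; the robot and the scene stay as the last step left them, time stands still between calls to the robot, and variables do not carry over. Pictures are saved under pics/ and viewed, at most 10 in all, crops included, and the job is handed in when it is done.

```bash
mkdir -p pics
cat > h.py <<'E'
import numpy as np, cv2
from bench import r
from scipy.spatial.transform import Rotation as R
def cam(n):
    c=r.calibration(n); f=200/np.tan(np.radians(c['vfov']/2))
    if 'rvec' in c:
        Rm=cv2.Rodrigues(np.array(c['rvec'],float))[0]; t=np.array(c['tvec'],float).ravel()
        return f,c['cx'],c['cy'],Rm.T,-Rm.T@t
    s=r.sense(); T=np.array(c['tool_from_camera']); W=R.from_euler('xyz',s['tcp_rot'],degrees=True).as_matrix()
    return f,c['cx'],c['cy'],W@T[:3,:3],W@T[:3,3]+np.array(s['tool_pos'])
def ray(k,u,v,z):
    f,cx,cy,A,o=k; d=A@np.array([(u-cx)/f,(v-cy)/f,1]); return o+d*(z-o[2])/d[2]
def cloud(k,dep):
    f,cx,cy,A,o=k; v,u=np.mgrid[:400,:640]
    P=np.stack([(u-cx)/f*dep,(v-cy)/f*dep,dep],-1)@A.T+o; P[dep==0]=np.nan; return P
E
python3 - <<'E'
from h import *
print(r.sense())
for n in('top','side'):
    k=cam(n);p,d=r.snapshot(n);cv2.imwrite(f'pics/{n}.png',p);np.save(n,d);print(n,k[0],k[4],k[3][:,2],r.calibration(n).keys())
E
```

```text
{'time': 0.0, 'joint_pos': array([-6.92936284e+01,  7.51442371e+00,  8.53307979e+01,  1.26353834e-03,
        8.72613188e+01, -4.89352745e+00]), 'qd': array([ 0.04630522,  0.05159614, -0.08089374,  0.0415505 , -0.07780998,
        0.00981772]), 'joint_efforts': array([-7.83723663e-04, -5.69404793e+01, -5.00550914e+01, -4.26127663e-04,
        1.48858828e-02,  2.52507715e-05]), 'tool_pos': array([ 259.08770748, -540.5986147 ,  249.23697987]), 'tcp_rot': array([-1.79893956e+02, -1.03457412e-02,  2.55998280e+01]), 'ft_force': array([ 0.47498659, -0.43162519,  0.09531659]), 'wrist_torque': array([-0.01367194, -0.0207427 ,  0.00143749]), 'grip_force': 0.0, 'finger_gap': 85.47869857002782}
top 434.30982776498274 [ 343.65070001  -20.11187088 1205.61146501] [ 0.12156523  0.01249718 -0.99250477] dict_keys(['vfov', 'cx', 'cy', 'rvec', 'tvec'])
side 388.91737751872927 [-235.64904558  728.64394224  787.96000653] [ 0.57002337 -0.59904754 -0.56233034] dict_keys(['vfov', 'cx', 'cy', 'rvec', 'tvec'])
```

View pics/top.png

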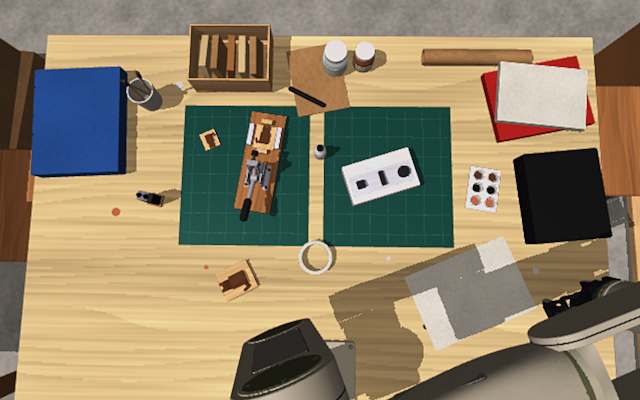

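View pics/side.png

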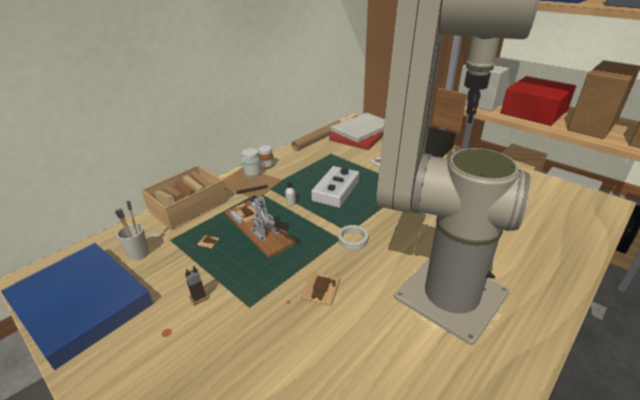

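The top view shows three plaque look-alikes: a small one at (209,139), the middle-sized one in the jig nest at (266,130), and a large one at (238,280). I choose the nest one. The handle's grip is at (246,210), pointing towards the robot. The box keys are square (361,184), bar (382,178) and round (404,170).

```bash
cat > m.py <<'E'
from h import *
p=cv2.imread('pics/top.png');d=np.load('top.npy');k=cam('top');P=cloud(k,d)
v,u=np.mgrid[:400,:640]
def fit(m,z,name):
    c=max(cv2.findContours(m.astype(np.uint8),0,2)[0],key=cv2.contourArea)
    q=np.array([ray(k,a,b,z)[:2] for a,b in c[:,0].astype(float)],np.float32)
    print(name,cv2.minAreaRect(q),cv2.contourArea(c))
    return q
H=P[...,2]
print('table z',np.nanmedian(H[150:240,190:230]),np.nanmedian(H[255:265,100:180]))
roi=(u>335)&(u<430)&(v>140)&(v<215)
g=p.max(2)
fit(roi&(H>33)&(H<70),45,'box')
km=(roi&(g<90)&(H>45)&(H<75)).astype(np.uint8)
for c in cv2.findContours(km,0,2)[0]:
    if cv2.contourArea(c)>15:
        M=cv2.moments(c);a,b=M['m10']/M['m00'],M['m01']/M['m00'];print('key',a,b,cv2.contourArea(c),ray(k,a,b,59),H[int(b),int(a)])
roi=(u>225)&(u<295)&(v>100)&(v<230)
hsv=cv2.cvtColor(p,cv2.COLOR_BGR2HSV)
wood=(hsv[...,0]<25)&(hsv[...,1]>80)&(g>60)
fit(roi&(wood|(H>10)),15,'jig')
fit(roi&wood,15,'jigwood')
for nm,a,b,w in(('handle',246,210,6),):
    s=roi&(g<60)&(H>60);print(nm,np.nanmean(P[s],0),s.sum(),np.nanmin(P[s],0),np.nanmax(P[s],0))
cv2.imwrite('pics/crop.png',np.hstack([cv2.resize(p[95:225,215:305],None,fx=4,fy=4),cv2.resize(p[140:215,335:430],None,fx=4,fy=4)[:,:0+380] if 0 else cv2.copyMakeBorder(cv2.resize(p[140:215,335:430],None,fx=4,fy=4),0,220,0,0,0)]))
E
python3 m.py
```

```text
table z 2.0157762361097866 1.2923919961903039
box ((549.805419921875, -176.97901916503906), (110.81387329101562, 190.0883331298828), 17.878833770751953) 2729.0
key 360.92857142857144 183.94897959183675 49.0 [ 522.97480445 -122.15992216   59.        ] 68.55578207242183
key 382.19314641744546 177.2928348909657 53.5 [ 541.5181986 -178.9082517   59.       ] nan
key 403.51075268817203 170.90322580645162 93.0 [ 559.38858032 -235.94056693   59.        ] 59.01618673433609
jig ((577.0379638671875, 156.874267578125), (102.5345687866211, 311.10931396484375), 81.41313171386719) 3541.0
jigwood ((591.1967163085938, 155.4395751953125), (100.81237030029297, 280.9366760253906), 81.33841705322266) 2433.0
handle [487.31989122 168.24142462 108.54359338] 258 [419.20527327 140.77299349  60.45420583] [596.6728293  187.8031885  134.58456246]
```

View pics/crop.png

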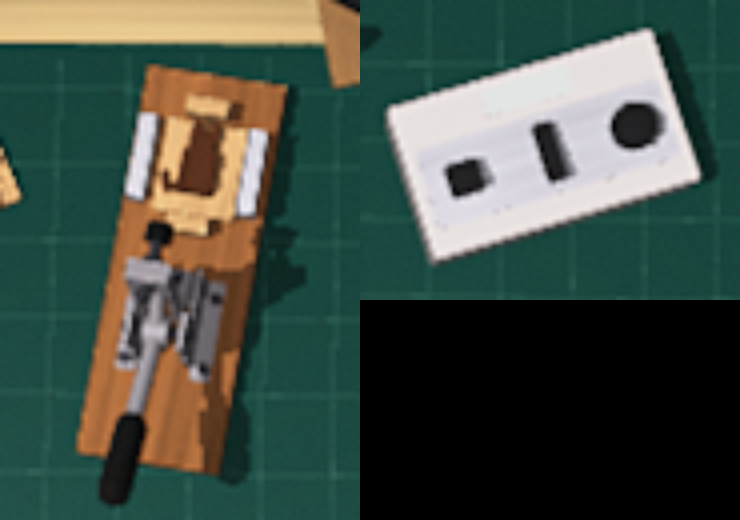

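The close crop shows the clamp open, with the handle pointing towards the robot (grip at crop 122,460) and the nest plaque at (200,165), between the small and large look-alikes. The board measures 281x101 and the box 111x190, and the keys agree with the box pose to about 1 mm. The pivot is at about (537,164) with jig yaw -8.7°. I'll move now, starting with a turn of the tool to the jig's yaw.

```bash
cat > go.py <<'E'
import sys; from h import *
# usage: go.py X Y Z [yaw]: shift in tool axes (m) from here
s=r.sense(); W=R.from_euler('xyz',s['tcp_rot'],degrees=True)
t=np.array(list(map(float,sys.argv[1:4])))
print(np.round(s['tool_pos'],1),np.round(s['tcp_rot'],1),'shift',np.round(W.inv().apply(t-s['tool_pos'])/1e3,4),'F',np.round(s['ft_force'],1),'j',np.round(s['joint_pos'],0),'tip',r.tip_reach,'t',s['time'])
E
python3 -m handwheel '[[0,0,0,0,0,6.86,0.0854],[0,0,0,0,0,6.86,0.0854],[0,0,0,0,0,6.86,0.0854],[0,0,0,0,0,6.86,0.0854],[0,0,0,0,0,6.86,0.0854],[0.02,-0.03,0,0,0,0,0.06],[0.02,-0.03,0,0,0,0,0.06],[0.02,-0.03,0,0,0,0,0.06]]' 20; python3 go.py 436 179 200
```

```text
time: 0.77
tool_pos: [332.3, -460.3, 249.6]
tcp_rot: [-179.9, 0.0, -8.8]
ft_force: [0.2, -0.1, -0.4]
finger_gap: 60.0
grip_force: 0.0
[ 332.3 -460.3  249.6] [-179.9    0.    -8.8] shift [ 0.0046 -0.6476  0.0502] F [ 0.2 -0.1 -0.4] j [-59.   3.  91.   0.  87.  39.] tip 19.0 t 0.7667
```

```bash
M='python3 -m handwheel'; 
python3 -m handwheel '[[0.001,-0.036,0,0,0,0,0.06],[0.001,-0.036,0,0,0,0,0.06],[0.001,-0.036,0,0,0,0,0.06],[0.001,-0.036,0,0,0,0,0.06],[0.001,-0.036,0,0,0,0,0.06],[0,-0.036,0,0,0,0,0.06],[0,-0.036,0,0,0,0,0.06],[0,-0.036,0,0,0,0,0.06]]' >/dev/null
python3 -m handwheel '[[0,-0.036,0,0,0,0,0.06],[0,-0.036,0,0,0,0,0.06],[0,-0.036,0,0,0,0,0.06],[0,-0.036,0,0,0,0,0.06],[0,-0.036,0,0,0,0,0.06],[0,-0.036,0,0,0,0,0.06],[0,-0.036,0,0,0,0,0.06],[0,-0.02,0,0,0,0,0.06]]'; python3 go.py 436 179 200
python3 - <<'E'
from h import *
k=cam('wrist');p,d=r.snapshot('wrist');P=cloud(k,d);cv2.imwrite('pics/w1.png',p)
g=p.max(2);s=(g<60)&(P[...,2]>85)&(P[...,2]<135)&(np.hypot(P[...,0]-436,P[...,1]-179)<45)
Q=P[s];print(s.sum(),np.nanmean(Q,0),np.nanmin(Q,0),np.nanmax(Q,0))
for lo in range(410,480,10):
    q=Q[(Q[:,0]>lo)&(Q[:,0]<lo+10)]
    if len(q)>5:print(lo,q[:,1].min(),q[:,1].max(),np.median(q[:,2]))
E
```

```text
time: 2.1
tool_pos: [421.5, 94.8, 250.0]
tcp_rot: [-179.9, 0.0, -8.6]
ft_force: [-0.2, -1.1, 0.1]
finger_gap: 60.1
grip_force: 0.0
[421.5  94.8 250. ] [-179.9    0.    -8.6] shift [ 0.0018 -0.0853  0.0501] F [-0.2 -1.1  0.1] j [  6. -20. 110.   0.  89. 104.] tip 19.0 t 2.1
1366 [450.84776266 175.59817652 109.71059744] [419.73733594 164.53399294  93.65137632] [480.54039313 189.92280323 121.90289785]
420 170.14511026258802 189.04187544615468 118.17114841611068
430 168.84417945098335 189.92280323196275 116.86222200053194
440 167.3368728895012 188.47814704193843 112.83954194473961
450 165.54783090845143 187.4402955441551 109.03665662876858
460 164.53399294258827 184.6025665387383 104.972024685175
470 164.7803125629559 183.1278245374423 100.83280186325237
```

View pics/w1.png

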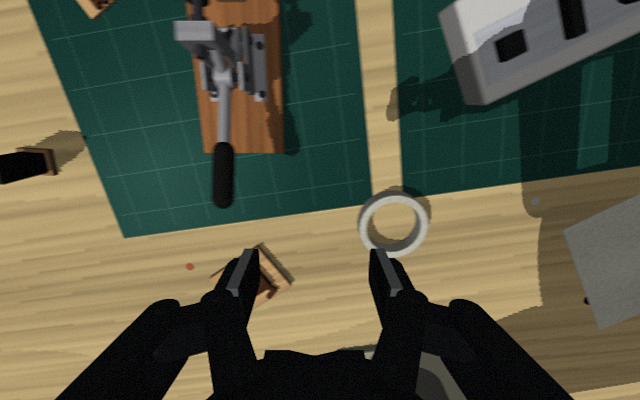

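The wrist view shows the handle's grip at (223,178), clear of everything else. Its axis measures y≈179 at x=436 and its top is z≈115, as expected. I'll move over it, descend and grip.

```bash
python3 -m handwheel '[[0.001,-0.03,0,0,0,0,0.06],[0.001,-0.03,0,0,0,0,0.06],[0,-0.0253,0.01,0,0,0,0.06],[0,0,0.036,0,0,0,0.06],[0,0,0.036,0,0,0,0.06],[0,0,0.036,0,0,0,0.06],[0,0,0.026,0,0,0,0.06],[0,0,0,0,0,0,0.06]]';python3 go.py 436 179 106
```

```text
time: 2.82
tool_pos: [431.9, 174.2, 99.7]
tcp_rot: [179.7, 0.6, -8.7]
ft_force: [-0.4, -1.1, 0.0]
finger_gap: 60.3
grip_force: 0.0
[431.9 174.2  99.7] [179.7   0.6  -8.7] shift [ 0.0033 -0.0053 -0.0064] F [-0.4 -1.1  0. ] j [ 16.  -6. 115.  -0.  71. 114.] tip 19.0 t 2.8167
```

```bash
python3 -m handwheel '[[0,0,0,0,0,0,0.06],[0,0,0,0,0,0,0.06]]';python3 go.py 436 179 106
```

```text
time: 2.98
tool_pos: [437.7, 175.8, 108.0]
tcp_rot: [-180.0, -0.1, -8.7]
ft_force: [0.5, -0.4, -0.2]
finger_gap: 59.9
grip_force: 0.0
[437.7 175.8 108. ] [-1.8e+02 -1.0e-01 -8.7e+00] shift [-0.0022 -0.0029  0.002 ] F [ 0.5 -0.4 -0.2] j [ 16.  -6. 114.   0.  72. 114.] tip 19.0 t 2.9833
```

```bash
python3 -m handwheel '[[-0.002,-0.003,0.002,0,0,0,0.06],[0,0,0,0,0,0,0.03],[0,0,0,0,0,0,0.015],[0,0,0,0,0,0,0.015],[0,0,0,0,0,0,0.015],[0,0,0,0,0,0,0.015]]' 25;python3 go.py 436 179 106
python3 - <<'E'
import numpy as np
th=np.r_[0:78:8,76.8];p=np.radians(22+th);x=-110*np.cos(p);z=65+110*np.sin(p)
print(np.c_[th[1:],np.diff(x)/1e3,-np.diff(z)/1e3].round(4))
E
```

```text
time: 3.48
tool_pos: [436.0, 180.3, 105.5]
tcp_rot: [-179.8, -0.1, -8.7]
ft_force: [-0.6, 6.0, 2.3]
finger_gap: 19.9
grip_force: 26.2
[436.  180.3 105.5] [-1.798e+02 -1.000e-01 -8.700e+00] shift [ 0.0002  0.0013 -0.0005] F [-0.6  6.   2.3] j [ 16.  -6. 114.   0.  71. 115.] tip 19.0 t 3.4833
[[ 8.00e+00  6.70e-03 -1.38e-02]
 [ 1.60e+01  8.60e-03 -1.27e-02]
 [ 2.40e+01  1.03e-02 -1.14e-02]
 [ 3.20e+01  1.18e-02 -9.90e-03]
 [ 4.00e+01  1.30e-02 -8.10e-03]
 [ 4.80e+01  1.40e-02 -6.20e-03]
 [ 5.60e+01  1.48e-02 -4.20e-03]
 [ 6.40e+01  1.52e-02 -2.10e-03]
 [ 7.20e+01  1.53e-02 -0.00e+00]
 [ 7.68e+01  9.20e-03  1.00e-03]]
```

```bash
python3 -m handwheel '[[0.0033,0.001,-0.0069,0,0,0,0.015],[0.0034,0,-0.0069,0,0,0,0.015],[0.0043,0,-0.0064,0,0,0,0.015],[0.0043,0,-0.0063,0,0,0,0.015],[0.0051,0,-0.0057,0,0,0,0.015],[0.0052,0,-0.0057,0,0,0,0.015],[0.0059,0,-0.005,0,0,0,0.015],[0.0059,0,-0.0049,0,0,0,0.015]]';python3 go.py 436 179 106
```

```text
time: 4.15
tool_pos: [471.7, 174.7, 152.4]
tcp_rot: [-179.8, 0.1, -8.6]
ft_force: [0.5, 13.7, -4.8]
finger_gap: 20.0
grip_force: 27.9
[471.7 174.7 152.4] [-1.798e+02  1.000e-01 -8.600e+00] shift [-0.0359  0.0013  0.0465] F [ 0.5 13.7 -4.8] j [ 14.  -4. 107.   0.  77. 113.] tip 19.0 t 4.15
```

```bash
python3 -m handwheel '[[0.0065,-0.001,-0.004,0,0,0,0.015],[0.0065,-0.001,-0.0041,0,0,0,0.015],[0.007,0,-0.0031,0,0,0,0.015],[0.007,0,-0.0031,0,0,0,0.015],[0.0074,0,-0.0021,0,0,0,0.015],[0.0074,0,-0.0021,0,0,0,0.015]]';python3 go.py 553.6 161.1 173.6
```

```text
time: 4.65
tool_pos: [513.1, 168.6, 170.8]
tcp_rot: [-179.9, 0.1, -8.7]
ft_force: [-3.7, 4.2, 0.3]
finger_gap: 20.0
grip_force: 29.1
[513.1 168.6 170.8] [-1.799e+02  1.000e-01 -8.700e+00] shift [ 0.0412  0.0013 -0.0029] F [-3.7  4.2  0.3] j [ 13.   1. 100.   0.  79. 111.] tip 19.0 t 4.65
```

```bash
python3 -m handwheel '[[0.0076,0,-0.0011,0,0,0,0.015],[0.0076,0,-0.001,0,0,0,0.015],[0.0077,0,0,0,0,0,0.015],[0.0076,0,0,0,0,0,0.015],[0.005,0,0.0005,0,0,0,0.015],[0.0045,0,0.0005,0,0,0,0.015],[0,0,0,0,0,0,0.015]]';python3 go.py 553.6 161.1 173.6
```

```text
time: 5.23
tool_pos: [553.7, 162.4, 172.2]
tcp_rot: [-179.9, -0.0, -8.7]
ft_force: [1.2, 3.9, 0.8]
finger_gap: 20.0
grip_force: 31.7
[553.7 162.4 172.2] [-179.9   -0.    -8.7] shift [ 0.0001  0.0013 -0.0014] F [1.2 3.9 0.8] j [ 11.   7.  94.   0.  79. 110.] tip 19.0 t 5.2333
```

```bash
python3 -m handwheel '[[0.002,0,0,0,0,0,0.015],[0,0,0,0,0,0,0.015],[0,0,0,0,0,0,0.015]]';python3 go.py 553.6 161.1 173.6; python3 -m handwheel '[[0.002,0,0,0,0,0,0.015],[0,0,0,0,0,0,0.015],[0,0,0,0,0,0,0.015]]';python3 go.py 553.6 161.1 173.6
```

```text
time: 5.48
tool_pos: [555.1, 162.2, 172.0]
tcp_rot: [-179.9, -0.0, -8.7]
ft_force: [-0.4, 5.4, 1.0]
finger_gap: 19.9
grip_force: 31.5
[555.1 162.2 172. ] [-179.9   -0.    -8.7] shift [-0.0013  0.0013 -0.0016] F [-0.4  5.4  1. ] j [ 11.   7.  94.   0.  79. 110.] tip 19.0 t 5.4833
time: 5.73
tool_pos: [556.8, 161.9, 171.7]
tcp_rot: [-179.9, 0.0, -8.7]
ft_force: [-0.6, 5.4, 0.6]
finger_gap: 20.2
grip_force: 31.4
[556.8 161.9 171.7] [-179.9    0.    -8.7] shift [-0.003   0.0013 -0.0019] F [-0.6  5.4  0.6] j [ 11.   7.  94.   0.  79. 110.] tip 19.0 t 5.7333
```

```bash
for i in 1; do python3 -m handwheel '[[0.003,0,0,0,0,0,0.015],[0,0,0,0,0,0,0.015],[0,0,0,0,0,0,0.015]]'|grep -E 'pos|force'; python3 -m handwheel '[[0.003,0,0,0,0,0,0.015],[0,0,0,0,0,0,0.015],[0,0,0,0,0,0,0.015]]'|grep -E 'pos|force'; done
```

```text
tool_pos: [559.6, 161.5, 171.3]
ft_force: [-0.7, 5.2, -1.4]
grip_force: 30.6
tool_pos: [562.4, 161.0, 170.9]
ft_force: [-0.3, 6.2, -3.3]
grip_force: 29.6
```

Run:
```python
from h import *
for n in('top','side'):
    p,d=r.snapshot(n);cv2.imwrite(f'pics/{n}2.png',p)
    if n=='side': cv2.imwrite('pics/c2.png',cv2.resize(p[150:270,180:340],None,fx=4.5,fy=4.5,interpolation=2))
```

```text
(no output)
```

View pics/c2.png

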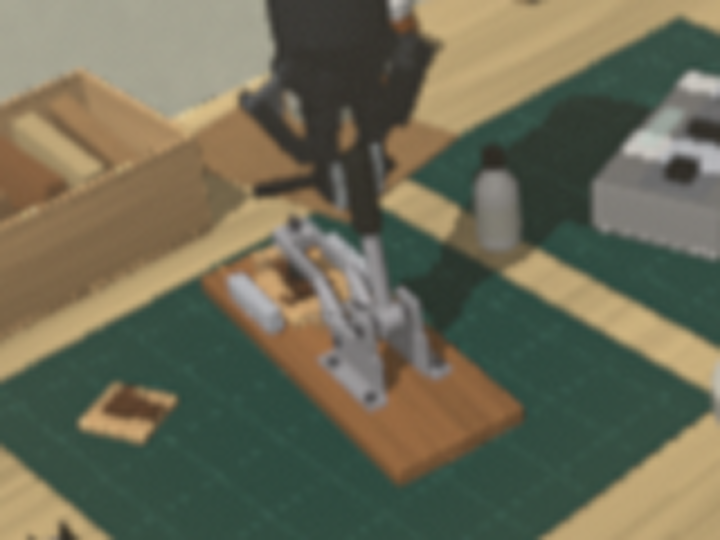

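The side view shows the arm over the plaque with its tip (290,225) still looking raised. I'll measure the handle and arm from depth.

```bash
cat > meas.py <<'E'
from h import *
c,s=np.cos(np.radians(-8.7)),np.sin(np.radians(-8.7));A=np.array([[c,s],[-s,c]])
for n in('side','top'):
    p,d=r.snapshot(n);P=cloud(cam(n),d)
    J=P.copy();J[...,:2]=(P[...,:2]-[536.8,163.7])@A.T
    m=(abs(J[...,1])<14)&(J[...,0]>-110)&(J[...,0]<150)
    for lo in range(25,205,10):
        q=J[m&(J[...,2]>lo)&(J[...,2]<lo+10)]
        if len(q)>3:print(n,lo,len(q),np.percentile(q[:,0],[5,25,50,75,95]).round(),'y',np.median(q[:,1]).round())
E
python3 meas.py
```

```text
side 25 47 [ -9.  23. 105. 118. 143.] y -2.0
side 35 30 [  3.  41.  66. 119. 128.] y 2.0
side 45 29 [-13.   6.  51.  55.  99.] y -6.0
side 55 45 [ -6.   6.  63.  86. 118.] y -6.0
side 65 109 [ -7.  -1.  79. 118. 128.] y -3.0
side 75 28 [ -3.   0.   3. 121. 128.] y 4.0
side 85 14 [ -1.   2.   3.   6. 124.] y 5.0
side 95 12 [2. 2. 5. 6. 9.] y 6.0
side 105 12 [ 2.  4.  5.  7. 12.] y 4.0
side 115 13 [ 4.  5.  6.  8. 10.] y 6.0
side 125 10 [ 5.  7.  7.  8. 11.] y 5.0
side 135 15 [ 3.  4.  6.  8. 13.] y 7.0
side 145 23 [ 2.  4.  7.  9. 14.] y 7.0
side 155 25 [ 3.  7.  9. 13. 17.] y 5.0
side 165 27 [ 6.  8. 10. 12. 17.] y 5.0
side 175 26 [ 8.  9. 11. 15. 17.] y 5.0
side 185 40 [ 8. 12. 15. 21. 29.] y 2.0
side 195 22 [12. 16. 23. 32. 37.] y -11.0
top 25 74 [ 85. 105. 115. 133. 149.] y -3.0
top 35 6 [110. 119. 119. 121. 126.] y 0.0
top 65 53 [ 76.  98. 117. 128. 133.] y -8.0
top 75 24 [117. 120. 124. 128. 133.] y -5.0
```

```bash
python3 -m handwheel '[[0.004,0,0,0,0,0,0.015],[0,0,0,0,0,0,0.015],[0,0,0,0,0,0,0.015]]'|grep -E 'pos|force'; python3 -m handwheel '[[0.004,0,0,0,0,0,0.015],[0,0,0,0,0,0,0.015],[0,0,0,0,0,0,0.015]]'|grep -E 'pos|force';python3 meas.py|grep -E 'side (.5|1[0-4]5) |top'
```

```text
tool_pos: [565.6, 160.6, 170.4]
ft_force: [-3.8, 6.9, -2.8]
grip_force: 28.4
tool_pos: [567.1, 160.3, 170.0]
ft_force: [-17.0, 7.1, 3.5]
grip_force: 24.4
side 25 52 [ -7.  83. 108. 117. 144.] y 4.0
side 35 34 [ -3.  10.  61. 120. 129.] y -2.0
side 45 27 [ -6.  46.  52.  62. 110.] y -5.0
side 55 46 [ -6.   3.  62.  86. 118.] y -6.0
side 65 93 [ -7.   2.  78. 117. 127.] y -2.0
side 75 39 [ -4.   2.   5. 124. 130.] y 2.0
side 85 12 [ -0.   3.   3.   7. 122.] y 6.0
side 95 13 [1. 3. 5. 8. 9.] y 5.0
side 105 12 [ 4.  5.  6.  8. 11.] y 5.0
side 115 12 [ 6.  7.  8.  9. 11.] y 4.0
side 125 9 [ 6.  7. 10. 11. 14.] y 6.0
side 135 17 [ 6.  6.  7.  9. 12.] y 5.0
side 145 21 [ 5.  6.  9. 11. 18.] y 8.0
top 25 54 [ 98. 112. 120. 142. 149.] y -10.0
top 35 4 [117. 118. 118. 119. 119.] y 1.0
top 65 48 [ 86. 113. 119. 128. 134.] y -9.0
top 75 21 [100. 120. 124. 129. 133.] y -5.0
```

The stop is felt: 17 N with the tool halted, and the handle leans about 9–10°. I'll release and lift.

```bash
python3 -m handwheel '[[-0.002,0,0,0,0,0,0.015],[0,0,0,0,0,0,0.06],[0,0,0,0,0,0,0.06],[0,0,0,0,0,0,0.06],[0,0,-0.02,0,0,0,0.06],[0,0,-0.03,0,0,0,0.06],[0,0,-0.03,0,0,0,0.06],[0,0,0,0,0,0,0]]'; python3 go.py 523.5 -122.3 120; python3 meas.py
python3 - <<'E'
from h import *
p,d=r.snapshot('side');cv2.imwrite('pics/c3.png',cv2.resize(p[150:270,180:340],None,fx=4.5,fy=4.5,interpolation=2))
E
```

```text
time: 7.7
tool_pos: [572.3, 159.5, 259.7]
tcp_rot: [-179.8, -0.6, -8.7]
ft_force: [0.5, 0.2, 0.2]
finger_gap: 49.6
grip_force: 0.0
[572.3 159.5 259.7] [-179.8   -0.6   -8.7] shift [-0.0069  0.2864  0.1388] F [0.5 0.2 0.2] j [ 11.   6.  86.  -0.  87. 109.] tip 19.0 t 7.7
side 25 50 [  3.  80. 108. 122. 148.] y 4.0
side 35 34 [ -6.  11.  66. 122. 129.] y 2.0
side 45 30 [-5. 44. 51. 56. 67.] y -7.0
side 55 48 [ -7.   1.  62.  80. 119.] y -5.0
side 65 91 [ -8.  -0.  83. 117. 129.] y -2.0
side 75 35 [ -3.   1.  14. 126. 131.] y 4.0
side 85 11 [ 1.  3.  4.  5. 65.] y 5.0
side 95 13 [-0.  2.  6.  6. 10.] y 6.0
side 105 11 [ 2.  4.  6.  7. 11.] y 3.0
side 115 15 [ 5.  7.  8.  9. 10.] y 5.0
side 125 8 [ 8.  8.  9. 12. 14.] y 7.0
side 135 18 [ 4.  6.  7.  9. 13.] y 6.0
side 145 24 [ 4.  6.  9. 11. 19.] y 8.0
side 155 25 [ 7.  9. 12. 15. 19.] y 7.0
side 165 18 [ 8. 10. 12. 14. 17.] y 6.0
side 175 25 [10. 12. 14. 15. 22.] y 7.0
side 185 29 [11. 14. 17. 21. 25.] y 5.0
top 25 33 [ 58. 120. 134. 148. 150.] y -4.0
top 35 16 [ 40.  47.  59.  81. 125.] y -7.0
top 45 10 [35. 40. 45. 50. 53.] y -11.0
top 55 11 [ 56.  59.  61. 112. 118.] y -11.0
top 65 59 [106. 117. 121. 128. 134.] y 0.0
top 75 27 [110. 119. 124. 130. 133.] y -3.0
```

View pics/c3.png

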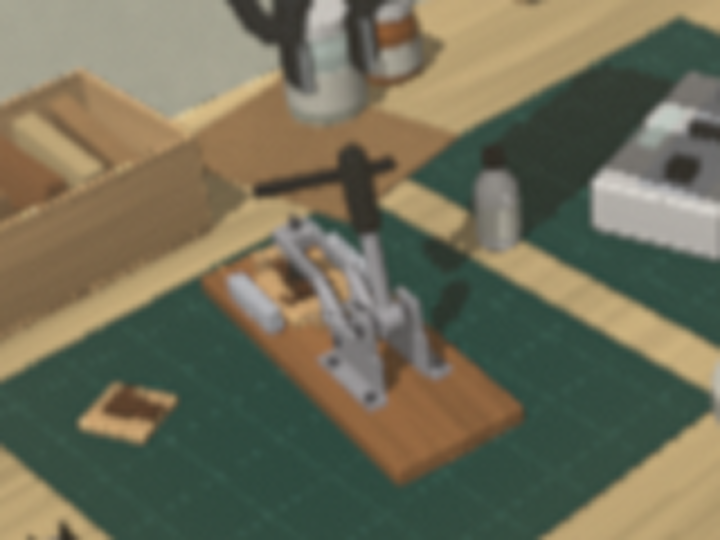

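Handle lean is about 8–9° (rod from (385,310) to (352,155)) and the arm's top is level at z≈65–80 over the plaque. With the hard stop felt, the clamp is locked. Next is the square key.

```bash
python3 -m handwheel '[[-0.001,0.036,0,0,0,0,0],[-0.001,0.036,0,0,0,0,0],[-0.001,0.036,0,0,0,0,0],[-0.001,0.036,0,0,0,0,0],[-0.001,0.036,0,0,0,0,0],[-0.001,0.036,0,0,0,0,0],[-0.001,0.036,0,0,0,0,0],[0,0.034,0,0,0,0,0]]' >/dev/null; python3 -m handwheel '[[0,0,0.03,0,0,0,0],[0,0,0.03,0,0,0,0],[0,0,0.03,0,0,0,0],[0,0,0.03,0,0,0,0],[0,0,0.01,0,0,0,0],[0,0,0.01,0,0,0,0],[0,0,0,0,0,0,0],[0,0,0,0,0,0,0]]'; python3 go.py 523.5 -122.3 90
```

```text
time: 9.18
tool_pos: [519.1, -122.3, 112.3]
tcp_rot: [180.0, -0.0, -8.7]
ft_force: [0.4, 0.8, -0.0]
finger_gap: -0.2
grip_force: 0.0
[ 519.1 -122.3  112.3] [180.   -0.   -8.7] shift [ 0.0043 -0.0006  0.0223] F [ 0.4  0.8 -0. ] j [-19.   4. 104.  -0.  72.  80.] tip 19.0 t 9.1833
```

```bash
python3 -m handwheel '[[0.0043,-0.0005,0,0,0,0,0],[0,0,0.015,0,0,0,0],[0,0,0.015,0,0,0,0],[0,0,0,0,0,0,0],[0,0,0.003,0,0,0,0],[0,0,0.003,0,0,0,0],[0,0,0,0,0,0,0],[0,0,0,0,0,0,0]]'; python3 -m handwheel '[[0,0,0.002,0,0,0,0],[0,0,0.001,0,0,0,0],[0,0,0,0,0,0,0],[0,0,0,0,0,0,0]]'
```

```text
time: 9.85
tool_pos: [524.1, -122.7, 76.9]
tcp_rot: [180.0, -0.1, -8.7]
ft_force: [0.5, 0.7, 1.3]
finger_gap: 0.0
grip_force: 0.6
time: 10.18
tool_pos: [524.1, -122.7, 73.5]
tcp_rot: [180.0, -0.1, -8.7]
ft_force: [3.4, -1.1, 3.6]
finger_gap: 0.3
grip_force: 1.9
```

```bash
python3 -m handwheel '[[0,0,0.001,0,0,0,0],[0,0,0.001,0,0,0,0],[0,0,0,0,0,0,0],[0,0,0,0,0,0,0]]'; python3 -m handwheel '[[0,0,0.001,0,0,0,0],[0,0,0,0,0,0,0],[0,0,0,0,0,0,0]]'
```

```text
time: 10.52
tool_pos: [524.1, -122.7, 71.9]
tcp_rot: [180.0, -0.1, -8.7]
ft_force: [2.3, 0.2, 9.9]
finger_gap: -0.2
grip_force: 4.9
time: 10.77
tool_pos: [524.2, -122.7, 71.6]
tcp_rot: [180.0, -0.1, -8.7]
ft_force: [-2.2, 1.7, 16.7]
finger_gap: 0.4
grip_force: 8.3
```

Square key bottomed: 16.7 N, halted at 71.6. I'll release it and go over to the round key.

```bash
python3 -m handwheel '[[0,0,-0.02,0,0,0,0],[0,0,-0.02,0,0,0,0],[0,0,-0.015,0,0,0,0],[0.0175,0.0356,0,0,0,0,0],[0.0175,0.0356,0,0,0,0,0],[0.0175,0.0356,0,0,0,0,0],[0,0,0,0,0,0,0],[0,0,0,0,0,0,0]]'; python3 go.py 560 -236.2 82
```

```text
time: 11.43
tool_pos: [557.8, -237.4, 123.0]
tcp_rot: [-179.9, 0.2, -8.9]
ft_force: [0.0, 0.8, 0.9]
finger_gap: 0.0
grip_force: 0.0
[ 557.8 -237.4  123. ] [-179.9    0.2   -8.9] shift [ 0.0022 -0.0015  0.041 ] F [0.  0.8 0.9] j [-28.  14.  92.  -0.  75.  71.] tip 19.0 t 11.4333
```

```bash
python3 -m handwheel '[[0.001,0,0.02,0,0,0,0],[0,0,0.02,0,0,0,0],[0,0,0,0,0,0,0],[0,0,0.003,0,0,0,0],[0,0,0.003,0,0,0,0],[0,0,0.002,0,0,0,0],[0,0,0,0,0,0,0],[0,0,0,0,0,0,0]]'; python3 -m handwheel '[[0,0,0.001,0,0,0,0],[0,0,0.001,0,0,0,0],[0,0,0,0,0,0,0],[0,0,0,0,0,0,0]]'
```

```text
time: 12.1
tool_pos: [560.4, -236.1, 77.7]
tcp_rot: [180.0, -0.1, -8.7]
ft_force: [-0.4, 0.5, 0.6]
finger_gap: -0.3
grip_force: 0.4
time: 12.43
tool_pos: [560.4, -236.3, 75.3]
tcp_rot: [180.0, -0.1, -8.7]
ft_force: [1.7, 0.6, 2.5]
finger_gap: 0.4
grip_force: 1.3
```

```bash
python3 -m handwheel '[[0,0,0.002,0,0,0,0],[0,0,0.002,0,0,0,0],[0,0,0,0,0,0,0],[0,0,0,0,0,0,0]]'; python3 -m handwheel '[[0,0,0.001,0,0,0,0],[0,0,0,0,0,0,0],[0,0,0,0,0,0,0]]'
```

```text
time: 12.77
tool_pos: [560.5, -236.3, 71.8]
tcp_rot: [180.0, -0.1, -8.7]
ft_force: [-1.5, 1.5, 11.0]
finger_gap: 0.2
grip_force: 5.2
time: 13.02
tool_pos: [560.5, -236.3, 71.6]
tcp_rot: [180.0, -0.1, -8.7]
ft_force: [-3.4, 3.2, 16.5]
finger_gap: 0.2
grip_force: 8.1
```

Round key bottomed too. I'll lift and go back over the handle with open fingers.

```bash
python3 -m handwheel '[[0,0,-0.02,0,0,0,0],[0,0,-0.035,0,0,0,0],[0,0,-0.036,0,0,0,0],[0,0,-0.036,0,0,0,0.06],[0,0,-0.036,0,0,0,0.06],[0,0,-0.036,0,0,0,0.06],[-0.0059,-0.0356,0,0,0,0,0.06],[-0.0059,-0.0356,0,0,0,0,0.06]]' >/dev/null;  python3 -m handwheel '[[-0.0059,-0.0356,0,0,0,0,0.06],[-0.0059,-0.0356,0,0,0,0,0.06],[-0.0059,-0.0356,0,0,0,0,0.06],[-0.0059,-0.0356,0,0,0,0,0.06],[-0.0059,-0.0356,0,0,0,0,0.06],[-0.0059,-0.0356,0,0,0,0,0.06],[-0.0059,-0.0356,0,0,0,0,0.06],[-0.0059,-0.0356,0,0,0,0,0.06]]'> /dev/null; python3 -m handwheel '[[-0.005,-0.034,0,0,0,0,0.06],[0,0,0,0,0,0,0.06],[0,0,0,0,0,0,0.06],[0,0,0,0,0,0,0.06]]';python3 go.py 556 161 174
```

```text
time: 14.68
tool_pos: [555.3, 158.7, 268.0]
tcp_rot: [179.9, 0.1, -8.7]
ft_force: [-0.6, -0.0, 0.1]
finger_gap: 60.0
grip_force: 0.0
[555.3 158.7 268. ] [ 1.799e+02  1.000e-01 -8.700e+00] shift [ 0.0004 -0.0025  0.094 ] F [-0.6 -0.   0.1] j [ 11.   4.  87.  -0.  89. 110.] tip 19.0 t 14.6833
```

```bash
python3 -m handwheel '[[0,-0.003,0.02,0,0,0,0.06],[0,0,0.03,0,0,0,0.06],[0,0,0.03,0,0,0,0.06],[0,0,0.014,0,0,0,0.06],[0,0,0,0,0,0,0.06],[0,0,0,0,0,0,0.06]]'; python3 -m handwheel '[[0,0,0,0,0,0,0.03],[0,0,0,0,0,0,0.012],[0,0,0,0,0,0,0.012],[0,0,0,0,0,0,0.012],[0,0,0,0,0,0,0.012],[0,0,0,0,0,0,0.012],[0,0,0,0,0,0,0.012]]' 40
python3 - <<'E'
import numpy as np
th=76.8-np.r_[0:77:6.4];p=np.radians(22+th);x=-110*np.cos(p);z=65+110*np.sin(p)
print(np.c_[th[1:],np.diff(x)/1e3,-np.diff(z)/1e3].round(4))
E
```

```text
time: 15.18
tool_pos: [555.6, 160.5, 173.9]
tcp_rot: [179.9, 0.1, -8.8]
ft_force: [0.4, -0.4, 0.6]
finger_gap: 60.0
grip_force: 0.0
time: 15.77
tool_pos: [557.2, 162.0, 176.7]
tcp_rot: [-180.0, -0.2, -8.7]
ft_force: [-0.5, -1.9, 6.7]
finger_gap: 19.7
grip_force: 39.0
[[ 7.04e+01 -1.22e-02 -1.20e-03]
 [ 6.40e+01 -1.23e-02  2.00e-04]
 [ 5.76e+01 -1.22e-02  1.50e-03]
 [ 5.12e+01 -1.19e-02  2.90e-03]
 [ 4.48e+01 -1.15e-02  4.20e-03]
 [ 3.84e+01 -1.10e-02  5.50e-03]
 [ 3.20e+01 -1.03e-02  6.70e-03]
 [ 2.56e+01 -9.50e-03  7.80e-03]
 [ 1.92e+01 -8.60e-03  8.80e-03]
 [ 1.28e+01 -7.60e-03  9.70e-03]
 [ 6.40e+00 -6.40e-03  1.05e-02]
 [-0.00e+00 -5.20e-03  1.11e-02]]
```

```bash
python3 -m handwheel '[[-0.0061,0,-0.0006,0,0,0,0.012],[-0.0061,0,-0.0006,0,0,0,0.012],[-0.0061,0,0.0001,0,0,0,0.012],[-0.0061,0,0.0001,0,0,0,0.012],[-0.0061,0,0.0007,0,0,0,0.012],[-0.0061,0,0.0008,0,0,0,0.012],[-0.006,0,0.0014,0,0,0,0.012],[-0.006,0,0.0015,0,0,0,0.012]]'; python3 go.py 507.7 169 173
```

```text
time: 16.43
tool_pos: [509.1, 169.4, 173.0]
tcp_rot: [-180.0, -0.2, -8.7]
ft_force: [3.9, -2.5, 4.0]
finger_gap: 19.8
grip_force: 41.3
[509.1 169.4 173. ] [-180.    -0.2   -8.7] shift [-0.0013  0.0006 -0.    ] F [ 3.9 -2.5  4. ] j [ 13.   0. 101.  -0.  79. 112.] tip 19.0 t 16.4333
```

```bash
python3 -m handwheel '[[-0.0057,0,0.0021,0,0,0,0.012],[-0.0058,0,0.0021,0,0,0,0.012],[-0.0055,0,0.0027,0,0,0,0.012],[-0.0055,0,0.0028,0,0,0,0.012],[-0.0051,0,0.0033,0,0,0,0.012],[-0.0052,0,0.0034,0,0,0,0.012],[-0.0047,0,0.0039,0,0,0,0.012],[-0.0048,0,0.0039,0,0,0,0.012]]'; python3 -m handwheel '[[-0.0043,0,0.0044,0,0,0,0.012],[-0.0043,0,0.0044,0,0,0,0.012],[-0.0038,0,0.0048,0,0,0,0.012],[-0.0038,0,0.0049,0,0,0,0.012],[-0.0032,0,0.0052,0,0,0,0.012],[-0.0032,0,0.0053,0,0,0,0.012]]';python3 go.py 436 179 106
```

```text
time: 17.1
tool_pos: [466.4, 175.9, 148.3]
tcp_rot: [-180.0, -0.1, -8.7]
ft_force: [0.4, -2.1, 6.8]
finger_gap: 20.1
grip_force: 39.7
time: 17.6
tool_pos: [443.6, 179.3, 118.5]
tcp_rot: [-180.0, -0.0, -8.7]
ft_force: [0.6, -2.0, 5.6]
finger_gap: 19.9
grip_force: 42.2
[443.6 179.3 118.5] [-180.    -0.    -8.7] shift [-0.0075  0.0015  0.0125] F [ 0.6 -2.   5.6] j [ 16.  -6. 113.  -0.  73. 115.] tip 19.0 t 17.6
```

Continue down until the stop is felt.

```bash
python3 -m handwheel '[[-0.003,0,0.005,0,0,0,0.012],[-0.0025,0,0.005,0,0,0,0.012],[-0.001,0,0.003,0,0,0,0.012],[0,0,0,0,0,0,0.012]]'; python3 -m handwheel '[[-0.001,0,0.003,0,0,0,0.012],[0,0,0,0,0,0,0.012],[0,0,0,0,0,0,0.012]]'
```

```text
time: 17.93
tool_pos: [436.7, 180.3, 104.2]
tcp_rot: [180.0, 0.1, -8.7]
ft_force: [1.7, -0.0, -0.5]
finger_gap: 19.5
grip_force: 42.8
time: 18.18
tool_pos: [436.0, 180.5, 101.8]
tcp_rot: [180.0, 0.1, -8.7]
ft_force: [-1.2, -0.5, 1.0]
finger_gap: 19.7
grip_force: 43.4
```

```bash
python3 -m handwheel '[[-0.001,0,0.003,0,0,0,0.012],[0,0,0,0,0,0,0.012],[0,0,0,0,0,0,0.012]]'|grep -E 'pos|force'; python3 -m handwheel '[[-0.001,0,0.003,0,0,0,0.012],[0,0,0,0,0,0,0.012],[0,0,0,0,0,0,0.012]]'|grep -E 'pos|force'
```

```text
tool_pos: [435.4, 180.5, 98.9]
ft_force: [-0.2, -0.3, 0.3]
grip_force: 44.1
tool_pos: [434.8, 180.7, 96.4]
ft_force: [-0.1, -1.8, 4.7]
grip_force: 45.1
```

```bash
python3 -m handwheel '[[-0.001,0,0.003,0,0,0,0.012],[0,0,0,0,0,0,0.012],[0,0,0,0,0,0,0.012]]'|grep -E 'pos|force'; python3 -m handwheel '[[0,0,0.003,0,0,0,0.012],[0,0,0,0,0,0,0.012],[0,0,0,0,0,0,0.012]]'|grep -E 'pos|force'
```

```text
tool_pos: [434.9, 180.8, 96.0]
ft_force: [-9.2, -7.2, 26.3]
grip_force: 46.9
tool_pos: [435.4, 180.8, 95.0]
ft_force: [-18.8, -10.9, 45.3]
grip_force: 49.7
```

Open stop reached. I'll ease off, release, lift and check.

```bash
python3 -m handwheel '[[0.001,0,-0.004,0,0,0,0.012],[0,0,0,0,0,0,0.06],[0,0,0,0,0,0,0.06],[0,0,0,0,0,0,0.06],[0,0,0,0,0,0,0.06],[0,0,-0.02,0,0,0,0.06],[0,0,-0.03,0,0,0,0.06],[0,0,-0.03,0,0,0,0.06]]' 20;python3 -m handwheel '[[0,0,-0.03,0,0,0,0.06],[0,0,-0.03,0,0,0,0.06],[-0.02,0.035,0,0,0,0,0.06],[-0.02,0.035,0,0,0,0,0.06],[-0.02,0.035,0,0,0,0,0.06],[0,0.02,0,0,0,0,0.06],[0,0,0,0,0,0,0.06],[0,0,0,0,0,0,0.06]]'
python3 - <<'E'
from h import *
p,d=r.snapshot('side');k=r.snapshot('top')
cv2.imwrite('pics/e.png',np.hstack([cv2.resize(p[150:270,180:340],None,fx=2.4,fy=3,interpolation=2),cv2.resize(k[0][95:225,180:430],(410,360),interpolation=2)]))
P=cloud(cam('top'),k[1]);g=k[0].max(2)
c,s=np.cos(np.radians(-8.7)),np.sin(np.radians(-8.7));A=np.array([[c,s],[-s,c]])
for nm,pic,Q in(('now',k[0],P),('start',cv2.imread('pics/top.png'),cloud(cam('top'),np.load('top.npy')))):
    J=Q.copy();J[...,:2]=(Q[...,:2]-[536.8,163.7])@A.T
    m=(abs(J[...,1])<12)&(J[...,0]>-135)&(J[...,0]<-75)&(J[...,2]>60)
    q=J[m];print(nm,m.sum(),np.polyfit(q[:,0],q[:,2],1),q[:,0].min(),np.median(q,0))
E
```

```text
time: 19.85
tool_pos: [432.9, 180.4, 173.1]
tcp_rot: [179.9, 0.2, -8.7]
ft_force: [1.0, 0.4, 0.5]
finger_gap: 59.7
grip_force: 0.0
time: 20.52
tool_pos: [356.1, 65.7, 233.9]
tcp_rot: [-180.0, -0.0, -8.8]
ft_force: [0.4, 0.2, 0.2]
finger_gap: 59.9
grip_force: 0.0
now 60 [-0.38766053 77.8309134 ] -93.90865555159345 [-84.60097868  -2.46754688 111.15525708]
start 137 [-0.31495182 83.5110154 ] -118.93397097173015 [-96.73646313  -3.00982879 114.4043104 ]
```

View pics/e.png

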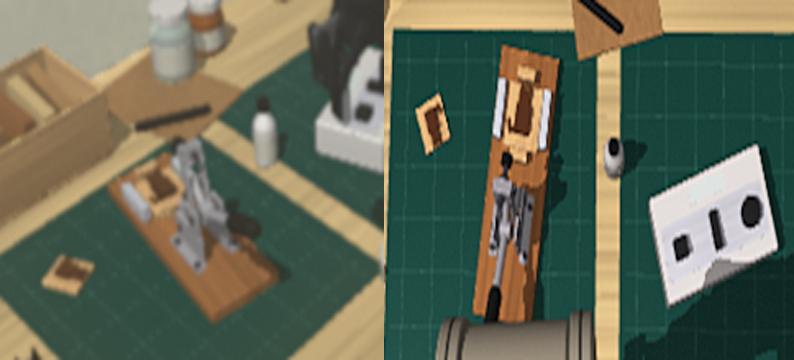

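The final view shows the clamp open with the arm upright at (190,150). The plaque is in its nest (522,108), and the bottle and keys are in place. I'll check the handle against the start picture and the bystanders, then hand in.

Run:
```python
from h import *
a=cv2.imread('pics/side.png');b,_=r.snapshot('side')
A,B=[x[185:270,225:310].astype(np.float32).mean(2) for x in(a,b)]
D=abs(A-B);print('jig side diff',D.mean(),np.percentile(D,[50,95,99]),(D>25).sum())
A,B=[x[260:310,175:215].astype(np.float32).mean(2) for x in(a,b)];print('cat',abs(A-B).mean())
a=cv2.imread('pics/top.png');b,_=r.snapshot('top')
for n,(u0,u1,v0,v1) in dict(jigtop=(230,290,105,195),palette=(462,505,160,215),bottle=(308,335,135,165),cat=(130,170,185,210)).items():
    D=abs(a[v0:v1,u0:u1].astype(float)-b[v0:v1,u0:u1]).mean(2);print(n,D.mean(),(D>25).sum())
```

```text
jig side diff 6.2801847 [ 5.66666412 11.         12.66666412] 0
cat 8.678
jigtop 2.480185185185185 39
palette 2.5123326286116985 0
bottle 2.0037037037037035 0
cat 2.236 0
```

```bash
python3 -c "
from bench import r
print(r.hand_in())"
```

```text
the job is handed in; nothing more can be done
None
```

I locked the clamp on the plaque, pressed the square key and then the round key fully down and let each up, swung the clamp back to its open stop, and handed the job in at about 21 s. The final pictures match the start for the handle, cat figure, bottle and palette, and show the plaque still in its nest. The one force to note is a brief 45 N at the wrist when the gripped handle met its open stop, under the 120 N limit.

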